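# Strip the bearing press and put the bearing-press parts back in the kit tray

## Task

The wheel-bearing press has done its job: take the four loose parts (sleeve, thrust bearing, small disc, large disc) stacked on its base off the guide pin and put each back, same side up, in the block of the kit tray whose round pocket fits it. Every part must sit flat and fully home on the floor of its own pocket. Do not knock the tin of paste beside the press base out of its place.

Things in the scene. Friction and masses are not known exactly. Their poses are not given: they have to be found in the camera images.
- press_base: base of a wheel-bearing press: a round bright steel plate 90 mm across and 8 mm thick, lying fixed on the bench, with an upright guide pin 14 mm in diameter in its middle. Origin at the centre of the underside of the plate, z up; the pin ends 64 mm above the origin, inside the stack. At the start the four loose parts are stacked on it, smallest on top.
- disc_large: large press disc: loose round dark steel part, 64 mm in diameter, 20 mm high, with a plain 18 mm bore (no thread); lower edge bevelled 2 mm. Origin at the centre of its underside, z up its axis. At the start its underside is 8 mm above the base's origin; it rests on the base plate, over the guide pin.
- disc_small: small press disc: loose round bright steel part, 54 mm in diameter, 20 mm high, with a plain 18 mm bore (no thread); lower edge bevelled 2 mm. Origin at the centre of its underside, z up its axis. At the start its underside is 28 mm above the base's origin; the guide pin is in its bore; the part under it stands out 5 mm all round.
- thrust_bearing: thrust bearing: loose round bright steel (balls show round its side) part, 44 mm in diameter, 18 mm high, with a plain 18 mm bore (no thread); lower edge bevelled 2 mm. Origin at the centre of its underside, z up its axis. At the start its underside is 48 mm above the base's origin; the guide pin is in its bore; the part under it stands out 5 mm all round.
- sleeve: spacer sleeve: loose round dark steel part, 34 mm in diameter, 32 mm high, with a plain 18 mm bore (no thread); lower edge bevelled 2 mm. Origin at the centre of its underside, z up its axis. At the start its underside is 66 mm above the base's origin; it stands free on the thrust bearing; the part under it stands out 5 mm all round.
- pocket_disc_large: place of the large press disc: fixed grey block, 85 mm square, 20 mm high, one of four in a straight row in a black tray, 86 mm apart, in any order. Round pocket in its top 69 mm wide, 8 mm deep, the upper 5 mm flared at 45 degrees to 79 mm. Origin at the centre of its underside, pocket floor at z = 12 mm; its x axis is level, square across the row; y runs along the row.
- pocket_disc_small: place of the small press disc: fixed grey block, 85 mm square, 20 mm high, one of four in a straight row in a black tray, 86 mm apart, in any order. Round pocket in its top 59 mm wide, 8 mm deep, the upper 5 mm flared at 45 degrees to 69 mm. Origin at the centre of its underside, pocket floor at z = 12 mm; its x axis is level, square across the row; y runs along the row.
- pocket_thrust_bearing: place of the thrust bearing: fixed grey block, 85 mm square, 20 mm high, one of four in a straight row in a black tray, 86 mm apart, in any order. Round pocket in its top 49 mm wide, 8 mm deep, the upper 5 mm flared at 45 degrees to 59 mm. Origin at the centre of its underside, pocket floor at z = 12 mm; its x axis is level, square across the row; y runs along the row.
- pocket_sleeve: place of the spacer sleeve: fixed grey block, 85 mm square, 20 mm high, one of four in a straight row in a black tray, 86 mm apart, in any order. Round pocket in its top 39 mm wide, 8 mm deep, the upper 5 mm flared at 45 degrees to 49 mm. Origin at the centre of its underside, pocket floor at z = 12 mm; its x axis is level, square across the row; y runs along the row.
- paste_tin: brown tin of assembly paste, 73 mm in diameter and 60 mm high, standing loose beside the work. Origin at the centre of its underside.
Mind the look-alikes: they are no part of the job. What is shaped like the sleeve but pink, purple or red is not meant.

How it is judged (in metres and radians):
At the end, for the whole second after the job is handed in: Each of the four parts lies at rest in its own pocket: its axis within 6 mm of the pocket's, its underside within 2 mm of the pocket floor, tilted less than 4 degrees (horizontal distance between disc_large and pocket_disc_large below 0.006 m and z of disc_large in the frame of pocket_disc_large between 0.01 and 0.0138 m and angle between each of disc_large, disc_small, thrust_bearing, sleeve's own z axis and vertical below 0.07 rad and linear speed of each of disc_large, disc_small, thrust_bearing, sleeve below 0.02 m/s and horizontal distance between disc_small and pocket_disc_small below 0.006 m and z of disc_small in the frame of pocket_disc_small between 0.01 and 0.0138 m and horizontal distance between thrust_bearing and pocket_thrust_bearing below 0.006 m and z of thrust_bearing in the frame of pocket_thrust_bearing between 0.01 and 0.0138 m and horizontal distance between sleeve and pocket_sleeve below 0.006 m and z of sleeve in the frame of pocket_sleeve between 0.01 and 0.0138 m); the robot touches nothing.
It fails at once if the tin of paste is shifted by more than 30 mm or tipped (distance of paste_tin from where it was at the start of the episode above 0.03 m or angle between paste_tin's own z axis and vertical above 0.5 rad).
It also fails if it takes over 106 s, if anything falls off the work surface, if the arm or the gripper's body presses on something with over 40 N, if the wrist force passes 120 N, or if a joint passes its speed limit or range.

## Robot

A 6-joint arm with a two-finger parallel gripper is mounted at the origin on a cart in front of the work surface, level with it; the furniture and walls round the work are solid. World frame = base frame: x ahead of the robot, y to its left, z up, the work surface at z = 0. Lengths are in mm, angles in rad, forces in N, time in s.
With the tool pointing down it reaches from about 275 to 750 mm from the base axis. Payload 10.2 kg.
Tool frame: the origin (TCP) lies at the very end of the fingers, on their centre line; the grasp point (between the pads) lies 19 mm behind it; z points along the fingers, y is the line along which they close (so a half turn about z gives the same grasp; the last joint's range is limited). The gripper opens to 85 mm and grips with 20 to 120 N. Pads are 22 mm wide; open, the fingers measure 114 mm over their backs; the gripper's body (76 mm by 85 mm) begins 54 mm behind the grasp point. The pads swing forward as they close: fully open they stand 13 mm farther back than shut.
Start: joints at [-1.383, 0.313, 1.498, -0, 1.331, -0.223], TCP at [209.643, -481.332, 231.294] pointing down, gripper open.
Joint ranges: [-2.94, 2.94], [-0.97, 2.17], [0.19, 2.56], [-1.23, 4.37], [0.02, 3.11], [-2.88, 2.88]. Speed limits (rad/s): [2.39, 2.39, 3.01, 3.14, 3.14, 3.14].

## Interface

Orientations are given as a unit quaternion [w, x, y, z].
In Python, from rig import * gives the robot as it stands. The module is installed in compiled form; this text tells all that it offers.
- The arm moves only by the shell command python3 -m crank 'ROWS' [FORCE]. ROWS is JSON, a list that holds one entry, the list of rows, each a list of 7 numbers: the shift along the tool's x, y, z in units of 25 mm (1.0 is 25 mm), then the turn, a rotation vector about the tool's x, y, z in units of 8 degrees (1.0 is 8 degrees), then the finger opening in mm, from 0 to 85.4. A call has exactly 8 rows; each row shifts and turns the commanded pose from where the row before left it, along the tool's axes as they then stand; what a row does not reach is not made up. A row lasts 1/10 s, in which the tool goes at most 50 mm and 8.59 degrees, less where a joint would pass 70% of its speed; a pose out of reach is approached as far as the arm can. A call is refused whole if a number of a shift passes 1 or a number of a turn 1, either way. A call with a gripper value outside its range is refused whole. The fingers move at their own pace and stop on an object; FORCE is the grip in N (left out, the last holds). Time passes only in rows, so rows that do not move let the fingers close, or fill a call up. It gives the time, the measured TCP pose, the force, the opening and the grip force at its end, in the units of the state.
- sense(): the state, without advancing time (a new reading comes with each control period).
- capture(name): name is "scene" or "top" or "wrist"; returns the picture (420x560x3 uint8, blue, green, red); there is no depth.
- camera_model(name): a dict with "fx", "fy", "cx", "cy" (pixels), "world_from_camera" (4x4, takes a point from camera to world coordinates); the wrist camera has in their place "T_tool_cam" (4x4, takes a point from camera to tool coordinates, whose origin is the TCP and whose axes are the flange's). Camera axes: x right, y up, looking along -z (the intrinsics and any distortion apply to the point x, -y, -z); pixel columns grow to the right and rows downward; lengths in mm; the calibration is good to about 2 mm. The wrist camera is an equidistant fisheye: a pixel r from the principal point sees the ray r / f radians off the axis. A picture is of the moment at which its call begins: read the wrist's pose just before it. camera_model takes no time and is no camera call.
- finish_job(): hands the job in; it is judged then, once.
The state is a dict: "time_s": time; "joints": joint angles; "dq": joint speeds; "tau": joint torques, N m; "eef_pos": TCP position; "ee_rot": TCP orientation; "force": force on the tool from outside, world axes, zero at the start; "wrist_torque": the same for the moment, N m; "grip_width": opening from 0.0 (shut) to 1.0 (fully open); "grip_force": force on a finger pad.
Only numpy, scipy, OpenCV 4.12 (cv2) and the standard library are available. Lean on these libraries where they do the work, as an engineer would, in place of code of your own. Each camera call takes 0.05 s, during which the arm holds its last target. There are 200 camera calls.

## Working session

There is one attempt and no reset: what is moved stays moved. The work goes in short steps, Python scripts to look and compute and a shell command to move; the robot and the scene stay as the last step left them, time stands still between calls to the robot, and variables do not carry over. Pictures are saved under pics/ and viewed, at most 15 in all, crops included, and the job is handed in when it is done.

```bash
mkdir -p pics
cat > h.py <<'E'
import numpy as np, cv2
from rig import *
def snap(n,f):
    s=sense(); im=np.array(capture(n)); cv2.imwrite('pics/'+f,im); return s,im
def ray(n,u,v,s=None):
    m=camera_model(n); 
    if n!='wrist':
        T=np.array(m['world_from_camera']); d=np.array([(u-m['cx'])/m['fx'],-(v-m['cy'])/m['fy'],-1.])
        return T[:3,3],T[:3,:3]@d
    raise
def atz(n,u,v,z):
    o,d=ray(n,u,v); return o+d*(z-o[2])/d[2]
def proj(n,p):
    m=camera_model(n);T=np.array(m['world_from_camera']);c=T[:3,:3].T@(np.array(p,float)-T[:3,3])
    return m['cx']+m['fx']*c[0]/-c[2], m['cy']+m['fy']*c[1]/c[2]
E
python3 - <<'E'
from h import *
for n in('scene','top'):
    s,im=snap(n,n+'0.png'); print(camera_model(n))
print(camera_model('wrist')); print(s)
E
```

```text
{'fx': 383.53245130690146, 'fy': 383.53245130690146, 'cx': 282.0259243112295, 'cy': 208.80379493229597, 'world_from_camera': array([[-8.87442250e-01,  2.26221594e-01, -4.01584417e-01,
         1.53265231e+02],
       [-4.60505417e-01, -3.98273254e-01,  7.93292617e-01,
         8.19494627e+02],
       [ 1.95195872e-02,  8.88933184e-01,  4.57620782e-01,
         5.14288191e+02],
       [ 0.00000000e+00,  0.00000000e+00,  0.00000000e+00,
         1.00000000e+00]])}
{'fx': 524.880280023442, 'fy': 524.880280023442, 'cx': 285.96597254253885, 'cy': 216.05411255053568, 'world_from_camera': array([[ 1.08681101e-02,  9.77810823e-01, -2.09207742e-01,
         2.87870705e+02],
       [-9.99932579e-01,  9.77188564e-03, -6.27281664e-03,
         9.40436679e+01],
       [-4.08927387e-03,  2.09261810e-01,  9.77851099e-01,
         1.33913322e+03],
       [ 0.00000000e+00,  0.00000000e+00,  0.00000000e+00,
         1.00000000e+00]])}
{'fx': 325.19226210127806, 'fy': 325.19226210127806, 'cx': 273.3454798164645, 'cy': 204.60701085422107, 'T_tool_cam': array([[-3.70834985e-05,  9.64296908e-01,  2.648234
[... 283 characters left out ...]
+00]])}
{'time_s': 0.05, 'joints': array([-1.38341900e+00,  3.13415275e-01,  1.49842975e+00,  7.57231538e-06,
        1.33101360e+00, -2.23395403e-01]), 'dq': array([-0.0009496 ,  0.00092369, -0.00244254, -0.00101223, -0.00088601,
        0.0003202 ]), 'tau': array([ 3.96525880e-03, -4.13348043e+01, -2.60473788e+01, -6.42939654e-05,
        2.92437398e-03, -8.31343868e-06]), 'eef_pos': array([ 209.58540456, -481.06959301,  230.75561122]), 'ee_rot': array([-6.32816413e-04,  9.78982247e-01,  2.03944498e-01,  1.50755062e-05]), 'force': array([0.85137538, 0.61763937, 0.38491874]), 'wrist_torque': array([-0.0118798 ,  0.04954935, -0.01705153]), 'grip_force': 0.0, 'grip_width': 1.0017309580140077}
```

View pics/scene0.png

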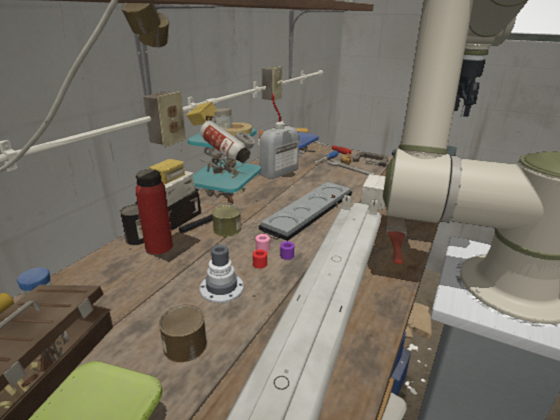

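View pics/top0.png

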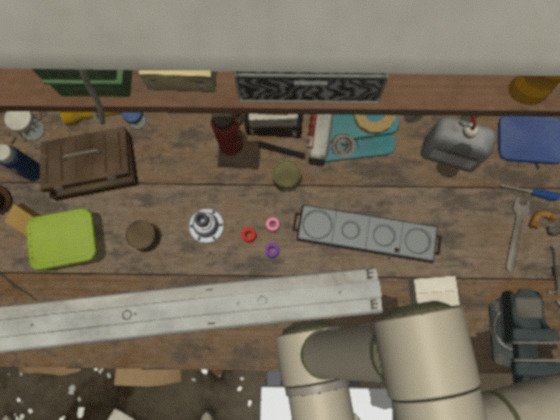

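Scene view: the stack is at about (220,275), the brown tin at (184,332), and the tray runs from (275,225) to (345,190). Pink, red and purple sleeve look-alikes are at (263,243), (260,258) and (287,250). 
Top view: the stack is at (206,223), the tin at (141,236), and the pockets at (318,223), (351,230), (384,236) and (418,241). Candidates for the sleeve are the dark part on the stack and those three rings. Only the dark one on the stack fits, so I'll confirm it in a crop.

Run:
```python
from h import *
t=cv2.imread('pics/top0.png');s=cv2.imread('pics/scene0.png')
a=cv2.resize(t[200:265,180:446],None,fx=3,fy=3,interpolation=cv2.INTER_CUBIC)
b=cv2.resize(s[175:305,190:360],None,fx=3,fy=3,interpolation=cv2.INTER_CUBIC)
o=np.zeros((a.shape[0]+b.shape[0],798,3),np.uint8);o[:195,:798]=a;o[195:,:510]=b
cv2.imwrite('pics/crop0.png',o)
for n,u,v,z in [('top',206,223,8),('top',203,219,98),('scene',220,249,98),('scene',221,286,8),('top',141,230,60),('scene',183,318,60)]+[('top',u,v,20) for u,v in((318,223),(351,230),(384,236),(418,241))]: print(n,u,v,atz(n,u,v,z).round(1))
```

```text
top 206 223 [552.2 309.3   8. ]
top 203 219 [544.1 302.4  98. ]
scene 220 249 [545.1 310.7  98. ]
scene 221 286 [546.8 313.    8. ]
top 141 230 [522.6 461.5  60. ]
scene 183 318 [512.7 463.4  60. ]
top 318 223 [552.7  20.2  20. ]
top 351 230 [535.3 -64.   20. ]
top 384 236 [ 520.6 -147.8   20. ]
top 418 241 [ 508.6 -233.8   20. ]
```

View pics/crop0.png

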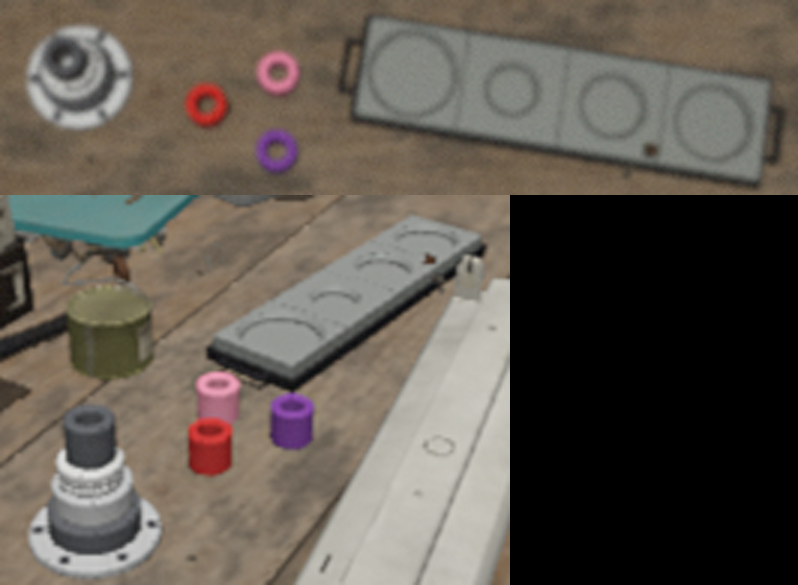

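The crop confirms that the dark sleeve on the stack is the right part, as the other three are coloured. By pocket size, the row from +y to -y is large disc, sleeve, bearing, small disc. I'll move over the tray for a closer wrist view.

```bash
python3 -m crank '[[[0,0,0,0,0,0.98,85],[0,0,0,0,0,0.98,85],[0,0,0,0,0,0.98,85],[0.83,-1,0,0,0,0,85],[0.83,-1,0,0,0,0,85],[0.83,-1,0,0,0,0,85],[0.83,-1,0,0,0,0,85],[0.83,-1,0,0,0,0,85]]]'
python3 -m crank '[[[0.83,-1,0,0,0,0,85],[0.83,-1,0,0,0,0,85],[0.83,-1,0,0,0,0,85],[0.83,-1,0,0,0,0,85],[0.83,-1,0,0,0,0,85],[0.83,-1,0,0,0,0,85],[0.83,-1,0,0,0,0,85],[0.83,-1,0,0,0,0,85]]]'
python3 -m crank '[[[0.83,-1,0,0,0,0,85],[0.83,-1,0,0,0,0,85],[0,0,0,0,0,0,85],[0,0,0,0,0,0,85],[0,0,0,0,0,0,85],[0,0,0,0,0,0,85],[0,0,0,0,0,0,85],[0,0,0,0,0,0,85]]]'
cat >> h.py <<'E'
from scipy.spatial.transform import Rotation as Ro
def wproj(s,P):
    m=camera_model('wrist');T=np.array(m['T_tool_cam']);q=s['ee_rot'];R=Ro.from_quat([q[1],q[2],q[3],q[0]]).as_matrix()
    P=np.atleast_2d(P).astype(float);c=((P-s['eef_pos'])@R-T[:3,3])@T[:3,:3]
    x,y,z=c[:,0],-c[:,1],-c[:,2];r=np.hypot(x,y);k=np.arctan2(r,z)/np.maximum(r,1e-9)
    return np.c_[m['cx']+m['fx']*k*x,m['cy']+m['fy']*k*y]
def wray(s,u,v):
    m=camera_model('wrist');T=np.array(m['T_tool_cam']);q=s['ee_rot'];R=Ro.from_quat([q[1],q[2],q[3],q[0]]).as_matrix()
    a,b=(u-m['cx'])/m['fx'],(v-m['cy'])/m['fy'];r=np.hypot(a,b);k=np.sin(r)/max(r,1e-9)
    d=np.array([a*k,-b*k,-np.cos(r)]);return s['eef_pos']+R@T[:3,3],R@T[:3,:3]@d
def wz(s,u,v,z):
    o,d=wray(s,u,v);return o+d*(z-o[2])/d[2]
E
python3 - <<'E'
from h import *
import pickle
s,im=snap('wrist','w1.png');pickle.dump(s,open('w1.pkl','wb'));print(s['eef_pos'],s['ee_rot'],s['joints'],s['time_s'])
for p in ((552.7,20.2,20),(535.3,-64,20),(520.6,-147.8,20),(508.6,-233.8,20)):print(wproj(s,p))
E
```

```text
time_s: 0.9
eef_pos: [314.0, -355.1, 231.1]
ee_rot: [-0.0, 1.0, 0.0, -0.0]
force: [0.7, 0.3, -0.4]
grip_width: 0.997
grip_force: 0.0
time_s: 1.7
eef_pos: [479.9, -155.0, 231.1]
ee_rot: [-0.0, 1.0, 0.0, -0.0]
force: [-0.8, 0.3, -0.0]
grip_width: 0.994
grip_force: 0.0
time_s: 2.5
eef_pos: [520.6, -106.7, 231.4]
ee_rot: [0.0, 1.0, -0.0, 0.0]
force: [-0.2, -0.1, 0.7]
grip_width: 0.996
grip_force: 0.0
[ 520.59981545 -106.65156635  231.35741036] [ 1.34827685e-05  9.99999968e-01 -2.50540431e-04  3.56826613e-05] [-4.22705953e-01  3.26939493e-01  1.47835556e+00  4.79636604e-06
  1.33622145e+00  1.14859034e+00] 2.5
[[161.55426098 152.18032787]]
[[234.97903851 165.93227217]]
[[310.81764275 178.97222649]]
[[383.55516192 189.98662177]]
```

View pics/w1.png

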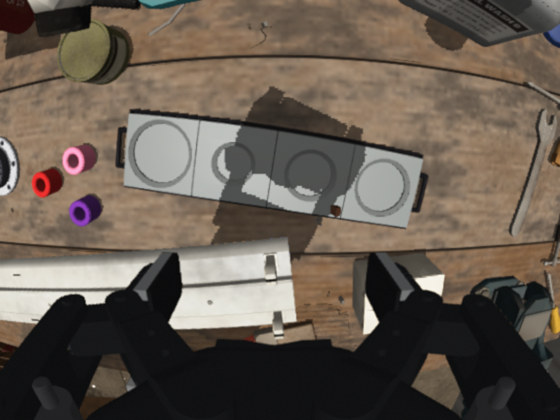

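The wrist view shows the pockets at (160,153), (232,162), (310,174) and (382,187). Their sizes confirm the order: large disc, sleeve, bearing, small disc. The pink, red and purple rings are at (79,160), (46,182) and (85,210), and the press plate is at the left edge. Next I'll take two more wrist places for triangulation.

```bash
python3 -m crank '[[[0.1,-1,0,0,0,0,85],[0.1,-1,0,0,0,0,85],[0.1,-1,0,0,0,0,85],[0.1,-1,0,0,0,0,85],[0.1,-1,0,0,0,0,85],[0,-1,0,0,0,0,85],[0,-1,0,0,0,0,85],[0,-1,0,0,0,0,85]]]'
python3 -m crank '[[[0,0,0,0,0,0,85],[0,0,0,0,0,0,85],[0,0,0,0,0,0,85],[0,0,0,0,0,0,85],[0,0,0,0,0,0,85],[0,0,0,0,0,0,85],[0,0,0,0,0,0,85],[0,0,0,0,0,0,85]]]'
cat > sn.py <<'E'
from h import *
import pickle,sys
n=sys.argv[1]
s,im=snap('wrist',n+'.png');pickle.dump(s,open(n+'.pkl','wb'));print(s['eef_pos'],s['time_s'])
E
python3 sn.py w2
python3 -m crank '[[[0,-1,0,0,0,0,85],[0,-1,0,0,0,0,85],[0,-1,0,0,0,0,85],[0,-1,0,0,0,0,85],[0,-1,0,0,0,0,85],[0,-1,0,0,0,0,85],[0,-0.5,0,0,0,0,85],[0,0,0,0,0,0,85]]]'
python3 -m crank '[[[0,0,0,0,0,0,85],[0,0,0,0,0,0,85],[0,0,0,0,0,0,85],[0,0,0,0,0,0,85],[0,0,0,0,0,0,85],[0,0,0,0,0,0,85],[0,0,0,0,0,0,85],[0,0,0,0,0,0,85]]]' >/dev/null
python3 sn.py w3
python3 - <<'E'
from h import *
a=cv2.imread('pics/w2.png');b=cv2.imread('pics/w3.png')
o=np.hstack([a[60:330],b[60:330]]);o=cv2.resize(np.vstack([a[60:320,:400],b[60:320,:400]]),None,fx=1.15,fy=1.15);print(o.shape);cv2.imwrite('pics/w23.png',o)
E
```

```text
time_s: 3.35
eef_pos: [533.1, 94.7, 231.3]
ee_rot: [0.0, 1.0, 0.0, 0.0]
force: [-0.4, -0.2, 0.1]
grip_width: 0.993
grip_force: 0.0
time_s: 4.15
eef_pos: [533.2, 93.7, 231.3]
ee_rot: [0.0, 1.0, 0.0, 0.0]
force: [0.6, -0.4, -1.0]
grip_width: 0.996
grip_force: 0.0
[533.22872518  93.68868392 231.31496628] 4.15
time_s: 5.0
eef_pos: [533.0, 257.2, 231.0]
ee_rot: [0.0, 1.0, 0.001, -0.0]
force: [-0.2, -0.2, 0.8]
grip_width: 0.996
grip_force: 0.0
[533.17979761 256.26611822 231.29555098] 5.8
(598, 460, 3)
```

View pics/w23.png

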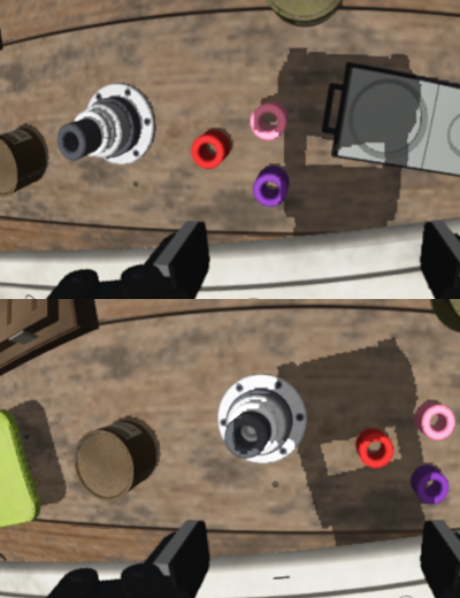

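Upper half (w2): the stack leans left by parallax, with the sleeve bore at about (64,181) and the plate centre at about (98,167) in w2 pixels. Lower half (w3): the sleeve is at about (216,177) and the plate centre at about (228,163). The tin is clear to the left. Now I'll fit the known shapes to the views.

```bash
cat > fit.py <<'E'
from h import *
import pickle
from scipy.optimize import minimize
from scipy.ndimage import map_coordinates
def load(n,sig=1.5):
    g=cv2.GaussianBlur(cv2.cvtColor(cv2.imread(f'pics/{n}.png'),cv2.COLOR_BGR2GRAY).astype(np.float32),(0,0),sig)
    m=np.hypot(cv2.Sobel(g,cv2.CV_32F,1,0),cv2.Sobel(g,cv2.CV_32F,0,1));return pickle.load(open(n+'.pkl','rb')),np.minimum(m,80)
t=np.linspace(0,2*np.pi,120,endpoint=False)
def circ(x,y,z,r): return np.c_[x+r*np.cos(t),y+r*np.sin(t),0*t+z]
def score(v,P):
    uv=wproj(v[0],P);return map_coordinates(v[1],[uv[:,1],uv[:,0]],order=1,mode='nearest').mean()
def best(f,x0,st):
    x=np.array(x0,float);b=None
    for k in(1,.4):
        for i in range(8):
            rng=np.random.default_rng(i);s=x+rng.uniform(-1,1,len(x))*st*k*(i>0)
            r=minimize(f,s,method='Nelder-Mead',options=dict(initial_simplex=s+np.vstack([np.zeros(len(x)),np.diag(np.array(st)*k)]),xatol=.05,fatol=.01))
            if b is None or r.fun<b.fun:b=r
        x=b.x
    return b
E
cat > f1.py <<'E'
from fit import *
w1,w2,w3=load('w1'),load('w2'),load('w3')
def tray(p):
    x,y,a,z=p;d=np.array([-np.sin(a),np.cos(a)]);n=np.array([np.cos(a),np.sin(a)])  # d along row (+y)
    c=[np.array([x,y])-d*86*i for i in range(4)]
    k=[c[0]+d*42.5+n*42.5*e for e in(1,-1)]+[c[3]-d*42.5+n*42.5*e for e in(-1,1)]
    L=[]
    for i in range(4):
        q=np.linspace(0,1,80)[:,None];L.append(np.c_[k[i]*(1-q)+k[(i+1)%4]*q,np.full(80,z)])
    return c,L,[circ(*ci,z,r) for ci,r in zip(c,(39.5,24.5,29.5,34.5))]
def f(vs):
    def g(p):
        c,L,C=tray(p);return -sum(sum(score(v,l) for l in L)+sum(score(v,q) for q in C) for v in vs)
    return g
for vs in([w1],[w1,w2]):
    b=best(f(vs),[552,20,-.17,20],[5,5,.03,6]);print('tray',b.x.round(3),round(b.fun,1),[c.round(1) for c in tray(b.x)[0]])
for nm,vs in(('w2',[w2]),('w3',[w3]),('both',[w2,w3])):
    b=best(lambda p:-sum(score(v,circ(p[0],p[1],p[2] if len(p)>2 else 8,45)) for v in vs),[547,310]+([8] if nm=='both' else []),[6,6]+([8] if nm=='both' else []));print('plate',nm,b.x.round(1),round(b.fun,1))
    b=best(lambda p:-sum(score(v,circ(p[0],p[1],p[2] if len(p)>2 else 98,17))+score(v,circ(p[0],p[1],p[2] if len(p)>2 else 98,9)) for v in vs),[547,308]+([98] if nm=='both' else []),[6,6]+([8] if nm=='both' else []));print('sleeve',nm,b.x.round(1),round(b.fun,1))
E
python3 f1.py
```

```text
Traceback (most recent call last):
  File "f1.py", line 16, in <module>
    b=best(f(vs),[552,20,-.17,20],[5,5,.03,6]);print('tray',b.x.round(3),round(b.fun,1),[c.round(1) for c in tray(b.x)[0]])
  File "fit.py", line 17, in best
    r=minimize(f,s,method='Nelder-Mead',options=dict(initial_simplex=s+np.vstack([np.zeros(len(x)),np.diag(np.array(st)*k)]),xatol=.05,fatol=.01))
  File "f1.py", line 13, in g
    c,L,C=tray(p);return -sum(sum(score(v,l) for l in L)+sum(score(v,q) for q in C) for v in vs)
                          ~~~^^^^^^^^^^^^^^^^^^^^^^^^^^^^^^^^^^^^^^^^^^^^^^^^^^^^^^^^^^^^^^^^^^^
  File "f1.py", line 13, in <genexpr>
    c,L,C=tray(p);return -sum(sum(score(v,l) for l in L)+sum(score(v,q) for q in C) for v in vs)
                              ~~~^^^^^^^^^^^^^^^^^^^^^^^
  File "f1.py", line 13, in <genexpr>
    c,L,C=tray(p);return -sum(sum(score(v,l) for l in L)+sum(score(v,q) for q in C) for v in vs)
                                  ~~~~~^^^^^
  File "fit.py", line 11, in score
    uv=wproj(v[0],P);return map_coordinates(v[1],[uv[:,1],uv[:,0]],order=1,mode='nearest').mean()
  File "h.py", line 18, in wproj
    m=camera_model('wrist');T=np.array(m['T_tool_cam']);q=s['ee_rot'];R=Ro.from_quat([q[1],q[2],q[3],q[0]]).as_matrix()
ValueError: time passes only in moves, steps and waits
```

```bash
sed -i "s/^from rig import \*/from rig import *\nimport functools\ncamera_model=functools.lru_cache(None)(camera_model)/" h.py; python3 f1.py
```

```text
tray [ 5.51737e+02  2.32970e+01 -1.55000e-01  2.10700e+01] -554.6 [array([551.7,  23.3]), array([538.4, -61.7]), array([ 525.1, -146.6]), array([ 511.8, -231.6])]
tray [ 5.51568e+02  2.32930e+01 -1.55000e-01  2.11280e+01] -1086.0 [array([551.6,  23.3]), array([538.3, -61.7]), array([ 525.1, -146.7]), array([ 511.8, -231.6])]
plate w2 [546.6 312.3] -75.8
sleeve w2 [547.7 307.4] -148.4
plate w3 [547.9 309.8] -75.3
sleeve w3 [570.8 312.3] -135.8
plate both [547.7 309.7  11.6] -150.6
sleeve both [546.6 310.4  94.4] -274.3
```

Tray: the top is measured at z 21 (20 stated) and the two views agree within 0.2 mm. Stack axis: about (547.5, 310), with plate and sleeve agreeing and the heights plausible. I'll go for the sleeve.

```bash
python3 -m crank '[[[0.19,-0.72,1,0,0,0,60],[0.19,-0.72,1,0,0,0,60],[0.19,-0.71,1,0,0,0,60],[0,0,1,0,0,0,60],[0,0,1,0,0,0,60],[0,0,1,0,0,0,60],[0,0,0.16,0,0,0,60],[0,0,0,0,0,0,60]]]'
python3 -m crank '[[[0,0,0,0,0,0,60],[0,0,0,0,0,0,60],[0,0,0,0,0,0,25],[0,0,0,0,0,0,25],[0,0,0,0,0,0,25],[0,0,0,0,0,0,25],[0,0,0,0,0,0,25],[0,0,0,0,0,0,25]]]' 50
python3 sn.py w4
python3 - <<'E'
from h import *
s,im=snap('scene','s4.png')
o=np.hstack([cv2.resize(cv2.imread('pics/w4.png'),(440,330)),cv2.resize(im[190:310,150:280],(358,330))]);cv2.imwrite('pics/c4.png',o)
E
```

```text
time_s: 6.65
eef_pos: [547.4, 310.0, 77.3]
ee_rot: [0.0, 1.0, 0.0, -0.0]
force: [0.0, -0.5, 0.6]
grip_width: 0.7
grip_force: 0.0
time_s: 7.45
eef_pos: [547.8, 310.1, 78.2]
ee_rot: [-0.0, 1.0, 0.0, 0.001]
force: [-1.5, -1.5, 6.4]
grip_width: 0.37
grip_force: 50.0
[547.76116363 310.11051188  78.15830941] 7.45
```

View pics/c4.png

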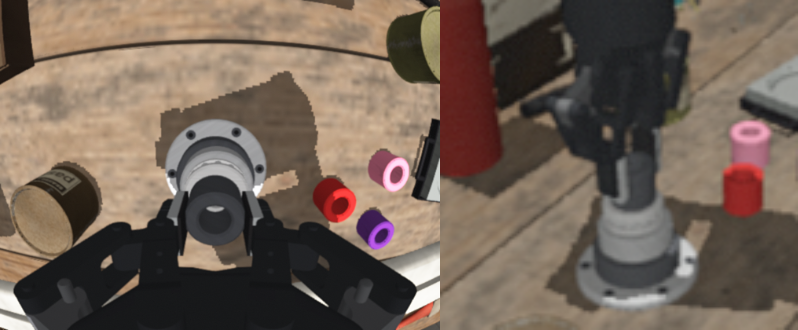

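The sleeve sits between the pads (bore at about (272,272) in w4) and the rest of the stack is still in place. I'll check the pad tip height and where the sleeve sits in the tool.

Run:
```python
from h import *
import pickle
s=pickle.load(open('w4.pkl','rb'));print(s['joints'])
print(wz(s,272.4,272.4,98), wproj(s,[547.7,310.1,98]))
for z in(74,78,82,86):print(z,proj('scene',[547.7,329,z]),proj('scene',[558,329,z]),proj('scene',[547.7,310,z+20]))
print(proj('scene',[547.7,310,98]))
# lift to z, delta to pockets
for p in((538.3,-61.7),(525.1,-146.7),(511.8,-231.6),(551.6,23.3)): print((p[0]-547.5)/25,(310-p[1])/25)
```

```text
[ 3.29335662e-01  6.83957659e-01  1.33686050e+00 -4.14149794e-05
  1.11947404e+00  1.89986774e+00]
[552.23889649 311.01907884  98.        ] [[274.57354481 281.81470958]]
74 (np.float64(214.0455789046262), np.float64(263.4956793847768)) (np.float64(209.76402496879075), np.float64(262.00869662993364)) (np.float64(219.2222742339801), np.float64(250.1897956648355))
78 (np.float64(213.91911148099763), np.float64(261.8044382435363)) (np.float64(209.62782209125936), np.float64(260.32314381898266)) (np.float64(219.10938381171934), np.float64(248.4795076526779))
82 (np.float64(213.7920228643561), np.float64(260.104889926029)) (np.float64(209.4909538936173), np.float64(258.6293574655173)) (np.float64(218.99594325478753), np.float64(246.76088510944038))
86 (np.float64(213.66430846659375), np.float64(258.39697307576745)) (np.float64(209.35341548902267), np.float64(256.9272770933545)) (np.float64(218.8819485320094), np.float64(245.03386696288484))
(np.float64(219.10938381171934), np.float64(248.4795076526779))
-0.3680000000000018 14.868
-0.8959999999999991 18.268
-1.4279999999999995 21.664
0.16400000000000092 11.468
```

```bash
python3 -m crank '[[[0,0,-1,0,0,0,25],[0,0,-1,0,0,0,25],[0,0,0,0,0,0,25],[0,0,0,0,0,0,25],[0,0,0,0,0,0,25],[0,0,0,0,0,0,25],[0,0,0,0,0,0,25],[0,0,0,0,0,0,25]]]'
python3 - <<'E'
from h import *
s,im=snap('scene','s5.png');w=np.array(capture('wrist'));cv2.imwrite('pics/w5.png',w)
o=np.hstack([cv2.resize(w,(440,330)),cv2.resize(im[180:310,150:280],(330,330))]);cv2.imwrite('pics/c5.png',o)
E
```

```text
time_s: 8.35
eef_pos: [547.3, 310.0, 126.9]
ee_rot: [0.0, 1.0, 0.0, -0.0]
force: [-0.7, -0.3, -1.4]
grip_width: 0.376
grip_force: 50.1
```

View pics/c5.png

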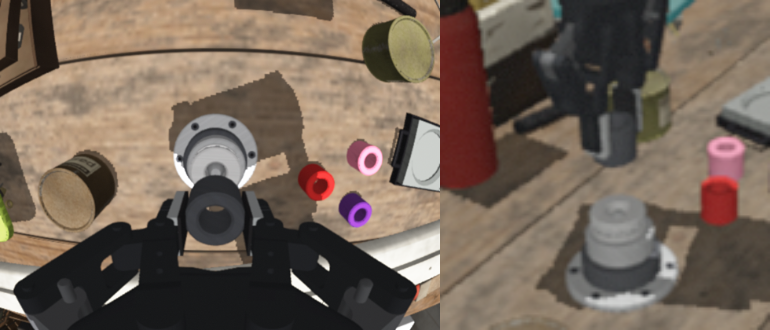

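The sleeve came up cleanly and the bearing and discs are left in place. Before placing, I'll measure the held sleeve's offset in the tool and re-fit the plate and the bearing top.

```bash
python3 sn.py w5
cat > f2.py <<'E'
from fit import *
w4,w5=load('w4',1.),load('w5',1.)
for nm,v in(('w4',w4),('w5',w5)):
    e=v[0]['eef_pos']
    b=best(lambda p:-score(v,circ(*(e+[p[0],p[1],19.8]),17))-score(v,circ(*(e+[p[0],p[1],19.8]),9)),[4,1],[3,3]);print(nm,'sleeve off',b.x.round(1),round(b.fun,1))
    b=best(lambda p:-score(v,circ(p[0],p[1],8,45)[:61]),[547,310],[4,4]);print('plate upper half',b.x.round(1),round(b.fun,1))
b=best(lambda p:-score(w5,circ(p[0],p[1],66,22)[:61])-score(w5,circ(p[0],p[1],66,9)),[547,310],[4,4]);print('bearing top',b.x.round(1),round(b.fun,1))
E
python3 f2.py
```

```text
[547.3592171  309.99980903 127.10475876] 8.45
w4 sleeve off [0.7 0.5] -98.0
plate upper half [548.  308.9] -60.2
w5 sleeve off [0.6 0.6] -99.2
plate upper half [548.6 309.9] -67.4
bearing top [554.7 312.9] -101.4
```

```bash
python3 -m crank '[[[-0.025,0.99,0,0,0,0,25],[-0.025,0.99,0,0,0,0,25],[-0.025,0.99,0,0,0,0,25],[-0.025,0.99,0,0,0,0,25],[-0.025,0.99,0,0,0,0,25],[-0.025,0.99,0,0,0,0,25],[-0.025,0.99,0,0,0,0,25],[-0.025,0.99,0,0,0,0,25]]]' >/dev/null
python3 -m crank '[[[-0.025,0.99,0,0,0,0,25],[-0.025,0.99,0,0,0,0,25],[-0.025,0.99,0,0,0,0,25],[-0.025,0.99,0,0,0,0,25],[-0.025,0.99,0.3,0,0,0,25],[-0.025,0.99,0.4,0,0,0,25],[-0.025,0.99,0.4,0,0,0,25],[0,0.02,0.4,0,0,0,25]]]'
python3 -m crank '[[[0,0,1,0,0,0,25],[0,0,0.7,0,0,0,25],[0,0,0,0,0,0,25],[0,0,0,0,0,0,25],[0,0,0,0,0,0,25],[0,0,0,0,0,0,25],[0,0,0,0,0,0,25],[0,0,0,0,0,0,25]]]'
python3 sn.py w6
cat > f3.py <<'E'
from fit import *
v=load('w6',1.);e=v[0]['eef_pos']
b=best(lambda p:-score(v,circ(*(e+[p[0],p[1],19.8]),17))-score(v,circ(*(e+[p[0],p[1],19.8]),9)),[3,1],[3,3]);print('sleeve off',b.x.round(1),round(b.fun,1))
im=cv2.imread('pics/w6.png')
for c,P in(((0,0,255),circ(*(e+[b.x[0],b.x[1],19.8]),17)),((0,0,255),circ(*(e+[b.x[0],b.x[1],19.8]),9)),((0,255,0),circ(538.3,-61.7,20,24.5)),((255,200,0),circ(538.3,-61.7,12,19.5)),((0,255,255),circ(551.6,23.3,20,39.5)),((0,255,255),circ(525.1,-146.7,20,29.5))):
    for q in wproj(v[0],P): 
        if 0<=q[0]<560 and 0<=q[1]<420: im[int(round(q[1])),int(round(q[0]))]=c
cv2.imwrite('pics/o6.png',cv2.resize(im[110:410,75:475],(800,600),interpolation=cv2.INTER_NEAREST))
E
python3 f3.py
```

```text
time_s: 10.1
eef_pos: [538.3, -64.2, 89.5]
ee_rot: [0.0, 1.0, -0.001, 0.0]
force: [-0.6, 0.3, -1.3]
grip_width: 0.375
grip_force: 50.2
time_s: 10.9
eef_pos: [538.3, -61.7, 47.7]
ee_rot: [0.0, 1.0, 0.0, 0.0]
force: [-0.2, 0.9, -0.9]
grip_width: 0.372
grip_force: 50.2
[538.2827149  -61.7491853   47.65608141] 10.9
sleeve off [0.7 0.5] -92.6
```

View pics/o6.png

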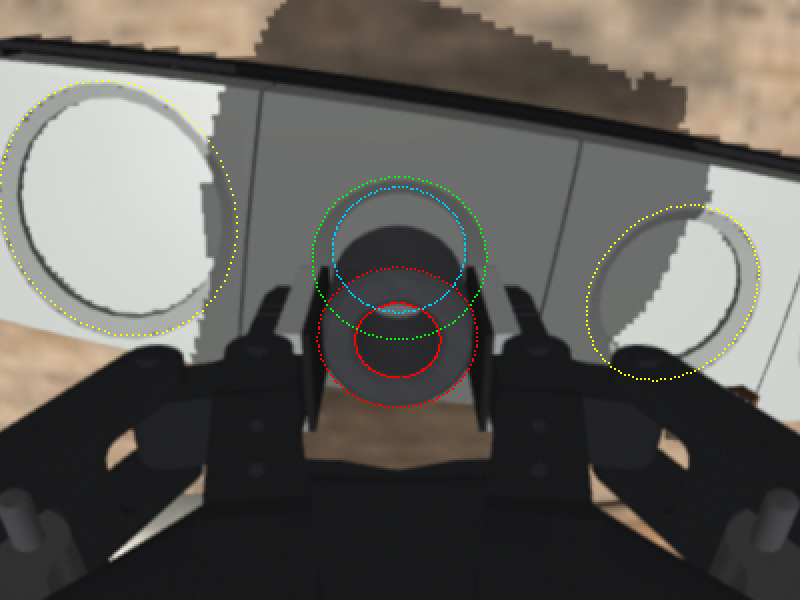

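The overlay matches the picture: the held sleeve's rim and all three pockets in view agree with the fit within about 1 mm. The sleeve is centred to 0.9 mm, so I'll lower and release it.

```bash
python3 -m crank '[[[-0.03,0.02,0.25,0,0,0,25],[0,0,0.25,0,0,0,25],[0,0,0.22,0,0,0,25],[0,0,0.2,0,0,0,25],[0,0,0,0,0,0,25],[0,0,0,0,0,0,25],[0,0,0,0,0,0,25],[0,0,0,0,0,0,25]]]'
python3 -m crank '[[[0,0,0,0,0,0,56],[0,0,0,0,0,0,56],[0,0,0,0,0,0,56],[0,0,0,0,0,0,56],[0,0,-0.5,0,0,0,56],[0,0,-1,0,0,0,60],[0,0,-1,0,0,0,65],[0,0,-1,0,0,0,70]]]'
python3 -m crank '[[[0,0,-1,0,0,0,70],[0,0,0,0,0,0,70],[0,0,0,0,0,0,70],[0,0,0,0,0,0,70],[0,0,0,0,0,0,70],[0,0,0,0,0,0,70],[0,0,0,0,0,0,70],[0,0,0,0,0,0,70]]]'
python3 sn.py w7
cat > f4.py <<'E'
from fit import *
v=load('w7',1.)
for z in(44,52):
    b=best(lambda p:-score(v,circ(p[0],p[1],z,17))-score(v,circ(p[0],p[1],z,9)),[538,-62],[3,3]);print('sleeve',z,b.x.round(1),round(b.fun,1))
b=best(lambda p:-score(v,circ(p[0],p[1],p[2],17))-score(v,circ(p[0],p[1],p[2],9)),[538,-62,44],[3,3,4]);print('sleeve free',b.x.round(1),round(b.fun,1))
E
python3 f4.py
```

```text
time_s: 11.75
eef_pos: [537.4, -62.2, 27.0]
ee_rot: [0.0, 1.0, 0.0, -0.0]
force: [-13.9, 2.6, 33.6]
grip_width: 0.378
grip_force: 54.1
time_s: 12.55
eef_pos: [537.4, -62.2, 113.6]
ee_rot: [0.0, 1.0, 0.0, 0.0]
force: [0.4, 0.4, -0.7]
grip_width: 0.819
grip_force: 0.0
time_s: 13.35
eef_pos: [537.3, -62.2, 136.6]
ee_rot: [-0.0, 1.0, 0.0, -0.0]
force: [0.1, 0.5, 0.3]
grip_width: 0.819
grip_force: 0.0
[537.33299168 -62.20260372 136.59088767] 13.35
sleeve 44 [536.7 -61.9] -109.0
sleeve 52 [538.9 -61.7] -102.9
sleeve free [535.8 -62.   41. ] -109.3
```

Run:
```python
from fit import *
v=load('w7',1.);im=cv2.imread('pics/w7.png')
im=cv2.resize(im[130:330,180:380],None,fx=3,fy=3,interpolation=cv2.INTER_CUBIC)
for c,P in(((0,0,255),circ(536.7,-61.9,44,17)),((0,255,0),circ(538.3,-61.7,20,24.5)),((255,200,0),circ(538.3,-61.7,15,19.5))):
    for q in (wproj(v[0],P)-[180,130])*3+1: cv2.circle(im,tuple(int(a) for a in q),0,c,-1)
cv2.imwrite('pics/o7.png',im)
```

```text
(no output)
```

View pics/o7.png

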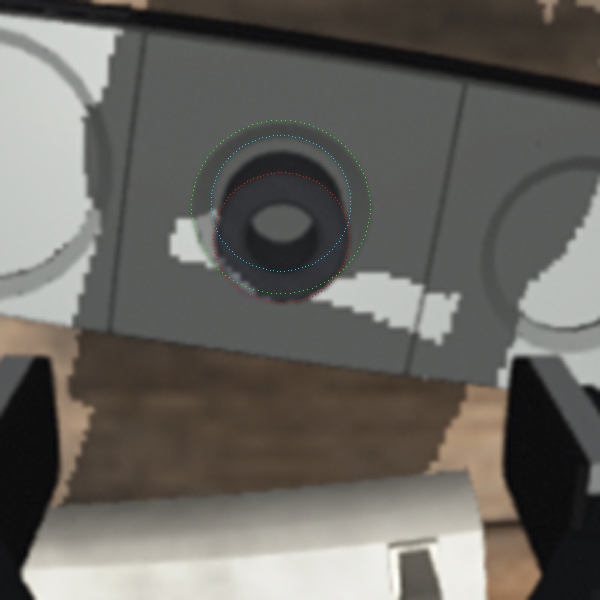

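The sleeve stands upright in its pocket and the pocket floor shows through the bore. Contact came about 2.5 mm above my expectation, which probably means the blocks stand on a tray floor a little above the bench. The next part will test that. Now the bearing.

```bash
python3 -m crank '[[[0.028,-0.99,0,0,0,0,70],[0.028,-0.99,0,0,0,0,70],[0.028,-0.99,0,0,0,0,70],[0.028,-0.99,0,0,0,0,70],[0.028,-0.99,0,0,0,0,70],[0.028,-0.99,0,0,0,0,70],[0.028,-0.99,0,0,0,0,70],[0.028,-0.99,0,0,0,0,70]]]' >/dev/null
python3 -m crank '[[[0.028,-0.99,0,0,0,0,70],[0.028,-0.99,0,0,0,0,70],[0.028,-0.99,0,0,0,0,70],[0.028,-0.99,0,0,0,0,70],[0.028,-0.99,0,0,0,0,70],[0.028,-0.99,0,0,0,0,70],[0.028,-1,0,0,0,0,70],[0,-0.02,0,0,0,0,70]]]'
python3 -m crank '[[[0,0,1,0,0,0,70],[0,0,1,0,0,0,70],[0,0,0.8,0,0,0,70],[0,0,0.44,0,0,0,70],[0,0,0,0,0,0,70],[0,0,0,0,0,0,70],[0,0,0,0,0,0,35],[0,0,0,0,0,0,35]]]' 50
python3 -m crank '[[[0,0,0,0,0,0,35],[0,0,0,0,0,0,35],[0,0,0,0,0,0,35],[0,0,0,0,0,0,35],[0,0,0,0,0,0,35],[0,0,0,0,0,0,35],[0,0,0,0,0,0,35],[0,0,0,0,0,0,35]]]'
python3 sn.py w8
cat > hold.py <<'E'
from fit import *
import sys
n,r,h=sys.argv[1],float(sys.argv[2]),float(sys.argv[3])
v=load(n,1.);e=v[0]['eef_pos']
b=best(lambda p:-score(v,circ(*(e+[p[0],p[1],h]),r))-score(v,circ(*(e+[p[0],p[1],h]),9)),[1,.5],[3,3]);print('part off',b.x.round(1),round(b.fun,1))
E
python3 - <<'E'
import pickle;print(66-pickle.load(open('w8.pkl','rb'))['eef_pos'][2])
E
python3 hold.py w8 22 10.5
```

```text
time_s: 15.0
eef_pos: [547.3, 312.1, 136.5]
ee_rot: [-0.0, 1.0, 0.001, -0.0]
force: [-0.4, 0.0, -0.2]
grip_width: 0.822
grip_force: 0.0
time_s: 15.8
eef_pos: [548.3, 309.8, 57.0]
ee_rot: [-0.0, 1.0, 0.0, 0.001]
force: [-2.4, -2.2, 25.9]
grip_width: 0.49
grip_force: 39.0
time_s: 16.6
eef_pos: [548.4, 309.8, 57.5]
ee_rot: [-0.0, 1.0, 0.0, 0.001]
force: [-2.2, -2.2, 6.3]
grip_width: 0.485
grip_force: 49.5
[548.36414225 309.81668303  57.46429468] 16.6
8.535705320998275
part off [2.8 0.2] -139.9
```

```bash
python3 -m crank '[[[0,0,-0.9,0,0,0,35],[0,0,-0.9,0,0,0,35],[-0.054,0.96,0,0,0,0,35],[-0.054,0.96,0,0,0,0,35],[-0.054,0.96,0,0,0,0,35],[-0.054,0.96,0,0,0,0,35],[-0.054,0.96,0,0,0,0,35],[-0.054,0.96,0,0,0,0,35]]]'
python3 -m crank '[[[-0.054,0.96,0,0,0,0,35],[-0.054,0.96,0,0,0,0,35],[-0.054,0.96,0,0,0,0,35],[-0.054,0.96,0,0,0,0,35],[-0.054,0.96,0,0,0,0,35],[-0.054,0.96,0,0,0,0,35],[-0.054,0.96,0,0,0,0,35],[-0.054,0.96,0,0,0,0,35]]]' >/dev/null
python3 -m crank '[[[-0.054,0.96,0,0,0,0,35],[-0.054,0.96,0,0,0,0,35],[-0.054,0.96,0,0,0,0,35],[-0.054,0.96,0,0,0,0,35],[-0.054,0.99,0,0,0,0,35],[0,0,0.75,0,0,0,35],[0,0,0.75,0,0,0,35],[0,0,0.75,0,0,0,35]]]'
python3 -m crank '[[[0,0,0,0,0,0,35],[0,0,0,0,0,0,35],[0,0,0,0,0,0,35],[0,0,0,0,0,0,35],[0,0,0,0,0,0,35],[0,0,0,0,0,0,35],[0,0,0,0,0,0,35],[0,0,0,0,0,0,35]]]'
python3 sn.py w9; python3 hold.py w9 22 8.5
cat > ov.py <<'E'
from fit import *
import sys
n,pr,dx,dy,h,px,py,r,f=sys.argv[1],*map(float,sys.argv[2:9]),sys.argv[9]
v=load(n,1.);e=v[0]['eef_pos'];im=cv2.imread(f'pics/{n}.png')
b=best(lambda p:-score(v,circ(p[0],p[1],22,r)[8:53])-score(v,circ(p[0],p[1],17,r-5)[12:49]),[px,py],[3,3]);print('pocket',b.x.round(1),round(b.fun,1),'tcp',e.round(1))
im=cv2.resize(im[130:380,110:440],None,fx=2.4,fy=2.4,interpolation=cv2.INTER_CUBIC)
for c,P in(((0,0,255),circ(e[0]+dx,e[1]+dy,e[2]+h,pr)),((0,0,255),circ(e[0]+dx,e[1]+dy,e[2]+h,9)),((0,255,0),circ(px,py,20,r)),((0,255,255),circ(*b.x,22,r)),((0,255,255),circ(*b.x,17,r-5))):
    for q in (wproj(v[0],P)-[110,130])*2.4+1: cv2.circle(im,tuple(int(a) for a in q),0,c,-1)
cv2.imwrite('pics/'+f,im)
E
python3 ov.py w9 22 2.8 .2 8.5 525.1 -146.7 29.5 o9.png
```

```text
time_s: 17.45
eef_pos: [539.6, 164.8, 101.2]
ee_rot: [-0.0, 1.0, 0.0, 0.0]
force: [0.3, 0.5, -1.4]
grip_width: 0.484
grip_force: 51.0
time_s: 19.05
eef_pos: [522.3, -147.3, 44.2]
ee_rot: [0.0, 1.0, -0.0, 0.0]
force: [-0.6, -0.1, -1.9]
grip_width: 0.485
grip_force: 51.0
time_s: 19.85
eef_pos: [522.3, -147.0, 44.6]
ee_rot: [0.0, 1.0, 0.0, 0.0]
force: [0.8, 0.1, -3.1]
grip_width: 0.485
grip_force: 51.2
[ 522.26656358 -146.99817039   44.58437783] 19.85
part off [0.9 0.5] -150.2
pocket [ 525.3 -147.3] -79.3 tcp [ 522.3 -147.    44.6]
```

View pics/o9.png

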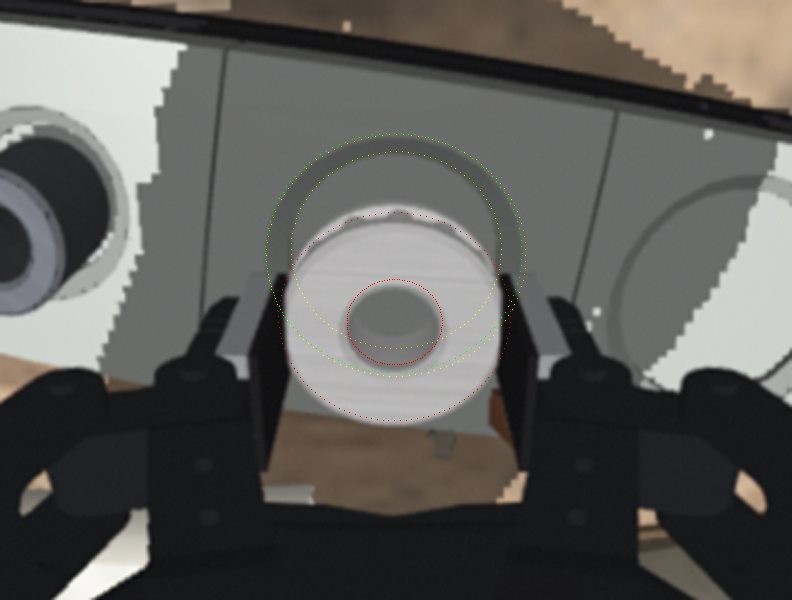

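The bearing is held with its rim about 1.2 mm forward of the tool centre, and the pocket is at (525.2,-147). The upright sleeve is visible at left. I'll shift +1.7 mm in x, then lower and release.

```bash
python3 -m crank '[[[0.07,0,0.2,0,0,0,35],[0,0,0.2,0,0,0,35],[0,0,0.2,0,0,0,35],[0,0,0.14,0,0,0,35],[0,0,0.08,0,0,0,35],[0,0,0,0,0,0,35],[0,0,0,0,0,0,35],[0,0,0,0,0,0,35]]]'
python3 -m crank '[[[0,0,0.05,0,0,0,35],[0,0,0,0,0,0,35],[0,0,0,0,0,0,35],[0,0,0,0,0,0,62],[0,0,0,0,0,0,62],[0,0,0,0,0,0,62],[0,0,0,0,0,0,62],[0,0,-0.3,0,0,0,62]]]'
python3 -m crank '[[[0,0,-1,0,0,0,70],[0,0,-1,0,0,0,80],[0,0,-1,0,0,0,80],[0,0,-1,0,0,0,80],[0,0,0,0,0,0,80],[0,0,0,0,0,0,80],[0,0,0,0,0,0,80],[0,0,0,0,0,0,80]]]'
python3 sn.py w10
cat > f5.py <<'E'
from fit import *
v=load('w10',1.)
for nm,r,x,y,z in(('bearing',22,525,-147,32.),('sleeve',17,538,-62,46.)):
    b=best(lambda p:-score(v,circ(p[0],p[1],z,r))-score(v,circ(p[0],p[1],z,9)),[x,y],[3,3]);print(nm,z,b.x.round(1),round(b.fun,1))
E
python3 f5.py
```

```text
time_s: 20.7
eef_pos: [523.8, -146.9, 24.5]
ee_rot: [-0.0, 1.0, 0.0, -0.0]
force: [-4.0, 2.2, 6.1]
grip_width: 0.484
grip_force: 51.9
time_s: 21.5
eef_pos: [523.5, -146.8, 29.7]
ee_rot: [-0.0, 1.0, 0.0, -0.001]
force: [0.1, 0.3, -0.3]
grip_width: 0.728
grip_force: 0.0
time_s: 22.3
eef_pos: [523.6, -146.8, 129.4]
ee_rot: [-0.0, 1.0, 0.0, -0.001]
force: [0.9, -1.5, 0.7]
grip_width: 0.935
grip_force: 0.0
[ 523.61208206 -146.80361002  129.399178  ] 22.3
bearing 32.0 [ 525.5 -146.3] -151.4
sleeve 46.0 [537.2 -62. ] -159.1
```

Contact again put the underside at about 14.7 mm, so the pocket floor is about 2.5 mm up and both parts are home and centred within 1.5 mm. Now the small disc.

```bash
python3 -m crank '[[[0.051,-0.96,0,0,0,0,80],[0.051,-0.96,0,0,0,0,80],[0.051,-0.96,0,0,0,0,80],[0.051,-0.96,0,0,0,0,80],[0.051,-0.96,0,0,0,0,80],[0.051,-0.96,0,0,0,0,80],[0.051,-0.96,0,0,0,0,80],[0.051,-0.96,0,0,0,0,80]]]' >/dev/null
python3 -m crank '[[[0.051,-0.96,0,0,0,0,80],[0.051,-0.96,0,0,0,0,80],[0.051,-0.96,0,0,0,0,80],[0.051,-0.96,0,0,0,0,80],[0.051,-0.96,0,0,0,0,80],[0.051,-0.96,0,0,0,0,80],[0.051,-0.96,0,0,0,0,80],[0.051,-0.96,0,0,0,0,80]]]' >/dev/null
python3 -m crank '[[[0.051,-0.96,0,0,0,0,80],[0.051,-0.96,0,0,0,0,80],[0.051,-0.99,0,0,0,0,80],[0,0,0.5,0,0,0,80],[0,0,0,0,0,0,80],[0,0,0,0,0,0,80],[0,0,0,0,0,0,80],[0,0,0,0,0,0,80]]]'
python3 sn.py w11
cat > f6.py <<'E'
from fit import *
v=load('w11',1.)
for nm,r,x,y,z in(('small',27,548,310,48.),('large',32,548,310,28.),('plate',45,548,310,8.)):
    b=best(lambda p:-score(v,circ(p[0],p[1],z,r)[4:57]),[x,y],[3,3]);print(nm,z,b.x.round(1),round(b.fun,1))
E
python3 f6.py
```

```text
time_s: 24.75
eef_pos: [548.4, 309.2, 118.2]
ee_rot: [-0.0, 1.0, -0.0, 0.0]
force: [0.6, -0.5, 0.4]
grip_width: 0.938
grip_force: 0.0
[548.40182125 309.16254268 118.21840246] 24.75
small 48.0 [548.  308.7] -79.3
large 28.0 [547.7 311.3] -72.7
plate 8.0 [548.2 310.1] -79.9
```

View pics/w11.png

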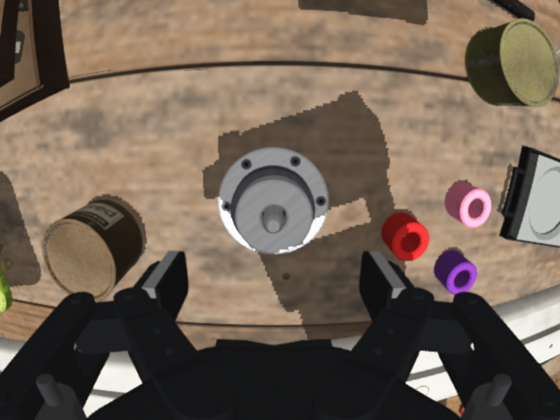

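The stack is intact (small disc on top, centred at about (273,210)), the tin is undisturbed, and the fingers straddle the stack. I'll descend and grip.

```bash
python3 -m crank '[[[0,0,0.9,0,0,0,80],[0,0,0.9,0,0,0,80],[0,0,0.9,0,0,0,80],[0,0,0.67,0,0,0,80],[0,0,0,0,0,0,80],[0,0,0,0,0,0,80],[0,0,0,0,0,0,45],[0,0,0,0,0,0,45]]]' 60
python3 -m crank '[[[0,0,0,0,0,0,45],[0,0,0,0,0,0,45],[0,0,0,0,0,0,45],[0,0,0,0,0,0,45],[0,0,0,0,0,0,45],[0,0,0,0,0,0,45],[0,0,0,0,0,0,45],[0,0,0,0,0,0,45]]]'
python3 sn.py w12
python3 - <<'E'
import pickle;print(48-pickle.load(open('w12.pkl','rb'))['eef_pos'][2])
E
python3 hold.py w12 27 12.5
```

```text
time_s: 25.6
eef_pos: [548.7, 309.8, 34.8]
ee_rot: [-0.0, 1.0, 0.0, 0.001]
force: [-2.4, 2.1, 18.0]
grip_width: 0.621
grip_force: 19.9
time_s: 26.4
eef_pos: [548.7, 309.8, 35.4]
ee_rot: [-0.0, 1.0, 0.0, 0.001]
force: [-2.3, -2.4, 9.0]
grip_width: 0.597
grip_force: 61.8
[548.72848749 309.83200314  35.42103179] 26.4
12.57896820693945
part off [0.1 0.5] -130.5
```

```bash
python3 -m crank '[[[0,0,-0.8,0,0,0,45],[0,0,-0.8,0,0,0,45],[0,0,-0.8,0,0,0,45],[-0.067,0.985,0,0,0,0,45],[-0.067,0.985,0,0,0,0,45],[-0.067,0.985,0,0,0,0,45],[-0.067,0.985,0,0,0,0,45],[-0.067,0.985,0,0,0,0,45]]]'
python3 -m crank '[[[-0.067,0.985,0,0,0,0,45],[-0.067,0.985,0,0,0,0,45],[-0.067,0.985,0,0,0,0,45],[-0.067,0.985,0,0,0,0,45],[-0.067,0.985,0,0,0,0,45],[-0.067,0.985,0,0,0,0,45],[-0.067,0.985,0,0,0,0,45],[-0.067,0.985,0,0,0,0,45]]]'
python3 -m crank '[[[-0.067,0.985,0,0,0,0,45],[-0.067,0.985,0,0,0,0,45],[-0.067,0.985,0,0,0,0,45],[-0.067,0.985,0,0,0,0,45],[-0.067,0.985,0,0,0,0,45],[-0.067,0.985,0,0,0,0,45],[-0.067,0.985,0,0,0,0,45],[-0.067,0.985,0,0,0,0,45]]]' >/dev/null
python3 -m crank '[[[-0.067,0.985,0,0,0,0,45],[0,0,0.7,0,0,0,45],[0,0,0.7,0,0,0,45],[0,0,0.7,0,0,0,45],[0,0,0,0,0,0,45],[0,0,0,0,0,0,45],[0,0,0,0,0,0,45],[0,0,0,0,0,0,45]]]'
python3 sn.py w13; python3 hold.py w13 27 12.5;python3 ov.py w13 27 .1 .5 12.5 511.8 -231.6 34.5 o13.png
```

```text
time_s: 27.25
eef_pos: [539.4, 185.7, 93.7]
ee_rot: [0.0, 1.0, 0.0, -0.0]
force: [0.2, -0.5, -4.1]
grip_width: 0.594
grip_force: 64.2
time_s: 28.05
eef_pos: [526.1, -11.3, 93.8]
ee_rot: [-0.0, 1.0, 0.0, 0.0]
force: [-0.4, -0.5, -3.5]
grip_width: 0.598
grip_force: 64.2
time_s: 29.65
eef_pos: [511.8, -232.2, 42.0]
ee_rot: [0.0, 1.0, 0.0, 0.001]
force: [0.1, -0.6, -3.9]
grip_width: 0.599
grip_force: 64.2
[ 511.82447192 -232.24233638   42.02939774] 29.65
part off [0.3 0.5] -143.6
pocket [ 518.2 -222.7] -80.4 tcp [ 511.8 -232.2   42. ]
```

View pics/o13.png

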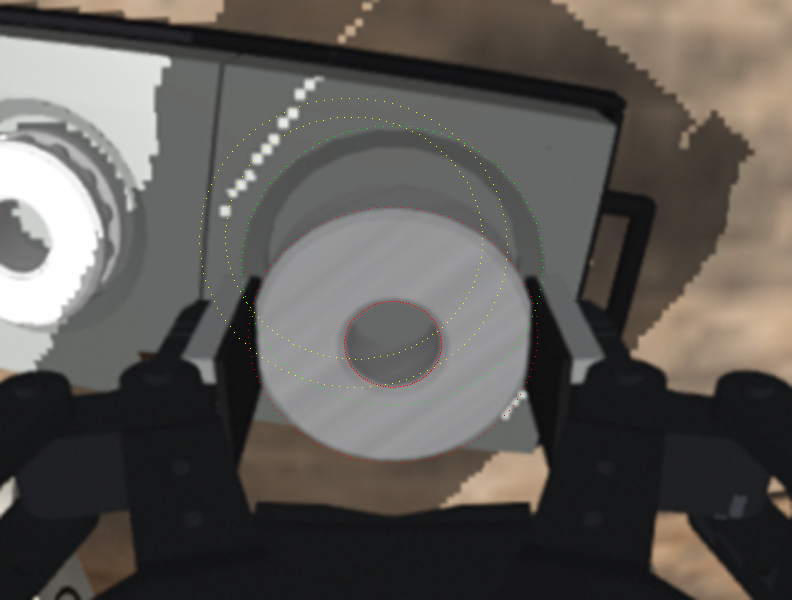

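The red overlay fits the held disc and the tray-model circle (green) fits the pocket rim. The yellow local fit caught the light streaks, so I'm ignoring it. The disc is centred within 0.5 mm, so I'll lower and release.

```bash
python3 -m crank '[[[0,0,0.2,0,0,0,45],[0,0,0.2,0,0,0,45],[0,0,0.2,0,0,0,45],[0,0,0.12,0,0,0,45],[0,0,0.08,0,0,0,45],[0,0,0,0,0,0,45],[0,0,0,0,0,0,45],[0,0,0,0,0,0,45]]]'
python3 -m crank '[[[0,0,0,0,0,0,72],[0,0,0,0,0,0,72],[0,0,0,0,0,0,72],[0,0,0,0,0,0,72],[0,0,-0.3,0,0,0,72],[0,0,-1,0,0,0,80],[0,0,-1,0,0,0,85],[0,0,-1,0,0,0,85]]]'
python3 -m crank '[[[0,0,-1,0,0,0,85],[0,0,0,0,0,0,85],[0,0,0,0,0,0,85],[0,0,0,0,0,0,85],[0,0,0,0,0,0,85],[0,0,0,0,0,0,85],[0,0,0,0,0,0,85],[0,0,0,0,0,0,85]]]'
python3 sn.py w14
cat > f7.py <<'E'
from fit import *
v=load('w14',1.)
for nm,r,x,y,z in(('small',27,512,-232,34.5),('bearing',22,525,-147,32.5),('sleeve',17,538,-62,46.5)):
    b=best(lambda p:-score(v,circ(p[0],p[1],z,r))-score(v,circ(p[0],p[1],z,9)),[x,y],[3,3]);print(nm,z,b.x.round(1),round(b.fun,1))
E
python3 f7.py
```

```text
time_s: 30.5
eef_pos: [511.2, -231.8, 22.4]
ee_rot: [-0.0, 1.0, 0.0, -0.0]
force: [-7.1, 4.1, 14.1]
grip_width: 0.601
grip_force: 66.0
time_s: 31.3
eef_pos: [511.4, -232.0, 105.0]
ee_rot: [0.0, 1.0, 0.0, 0.0]
force: [-0.4, 0.4, 0.1]
grip_width: 0.998
grip_force: 0.0
time_s: 32.1
eef_pos: [511.4, -232.0, 128.4]
ee_rot: [-0.0, 1.0, 0.0, -0.0]
force: [0.6, -0.3, -0.3]
grip_width: 0.993
grip_force: 0.0
[ 511.39372376 -231.98325971  128.36945879] 32.1
small 34.5 [ 511.1 -231.5] -155.7
bearing 32.5 [ 524.6 -146.6] -159.9
sleeve 46.5 [537.5 -63.4] -159.4
```

All three parts are home. Now the large disc.

```bash
python3 -m crank '[[[0.066,-0.985,0,0,0,0,85],[0.066,-0.985,0,0,0,0,85],[0.066,-0.985,0,0,0,0,85],[0.066,-0.985,0,0,0,0,85],[0.066,-0.985,0,0,0,0,85],[0.066,-0.985,0,0,0,0,85],[0.066,-0.985,0,0,0,0,85],[0.066,-0.985,0,0,0,0,85]]]' >/dev/null
python3 -m crank '[[[0.066,-0.985,0,0,0,0,85],[0.066,-0.985,0,0,0,0,85],[0.066,-0.985,0,0,0,0,85],[0.066,-0.985,0,0,0,0,85],[0.066,-0.985,0,0,0,0,85],[0.066,-0.985,0,0,0,0,85],[0.066,-0.985,0,0,0,0,85],[0.066,-0.985,0,0,0,0,85]]]' >/dev/null
python3 -m crank '[[[0.066,-0.985,0,0,0,0,85],[0.066,-0.985,0,0,0,0,85],[0.066,-0.985,0,0,0,0,85],[0.066,-0.985,0,0,0,0,85],[0.066,-0.985,0,0,0,0,85],[0.066,-0.985,0,0,0,0,85],[0,0,0.5,0,0,0,85],[0,0,0,0,0,0,85]]]'
python3 -m crank '[[[0,0,1,0,0,0,85],[0,0,1,0,0,0,85],[0,0,1,0,0,0,85],[0,0,0.7,0,0,0,85],[0,0,0.46,0,0,0,85],[0,0,0,0,0,0,85],[0,0,0,0,0,0,85],[0,0,0,0,0,0,85]]]'
```

```text
time_s: 34.55
eef_pos: [546.5, 309.4, 113.9]
ee_rot: [0.001, 1.0, 0.0, -0.002]
force: [-0.4, -0.7, 0.0]
grip_width: 0.993
grip_force: 0.0
time_s: 35.35
eef_pos: [548.2, 309.8, 13.3]
ee_rot: [-0.0, 1.0, 0.0, 0.001]
force: [-0.3, 0.2, -0.2]
grip_width: 0.997
grip_force: 0.0
```

```bash
python3 -m crank '[[[0,0,0.06,0,0,0,85],[0,0,0,0,0,0,55],[0,0,0,0,0,0,55],[0,0,0,0,0,0,55],[0,0,0,0,0,0,55],[0,0,0,0,0,0,55],[0,0,0,0,0,0,55],[0,0,0,0,0,0,55]]]' 80
python3 sn.py w15
python3 - <<'E'
import pickle;print(28-pickle.load(open('w15.pkl','rb'))['eef_pos'][2])
E
python3 hold.py w15 32 15
```

```text
time_s: 36.15
eef_pos: [547.9, 310.1, 11.9]
ee_rot: [-0.0, 1.0, 0.0, 0.001]
force: [-3.1, -0.1, 8.9]
grip_width: 0.71
grip_force: 86.6
[547.89253839 310.09670729  11.91427079] 36.15
16.08572921448532
part off [0.  1.2] -96.5
```

```bash
python3 -m crank '[[[0,0,-0.7,0,0,0,55],[0,0,-1,0,0,0,55],[0,0,-1,0,0,0,55],[0,0,0,0,0,0,55],[0.012,0.957,0,0,0,0,55],[0.012,0.957,0,0,0,0,55],[0.012,0.957,0,0,0,0,55],[0.012,0.957,0,0,0,0,55]]]'
python3 -m crank '[[[0.012,0.957,0,0,0,0,55],[0.012,0.957,0,0,0,0,55],[0.012,0.957,0,0,0,0,55],[0.012,0.957,0,0,0,0,55],[0.012,0.957,0,0,0,0,55],[0.012,0.957,0,0,0,0,55],[0.012,0.957,0,0,0,0,55],[0.012,0.957,0,0,0,0,55]]]' 
python3 -m crank '[[[0,0,0.8,0,0,0,55],[0,0,0.8,0,0,0,55],[0,0,0,0,0,0,55],[0,0,0,0,0,0,55],[0,0,0,0,0,0,55],[0,0,0,0,0,0,55],[0,0,0,0,0,0,55],[0,0,0,0,0,0,55]]]'
python3 sn.py w16; python3 hold.py w16 32 16;python3 ov.py w16 32 0 .5 16 551.6 23.3 39.5 o16.png
```

```text
time_s: 37.0
eef_pos: [547.8, 213.0, 76.0]
ee_rot: [0.0, 1.0, 0.0, -0.001]
force: [0.9, -0.9, -5.5]
grip_width: 0.706
grip_force: 89.3
time_s: 37.8
eef_pos: [550.3, 21.8, 76.2]
ee_rot: [-0.0, 1.0, 0.0, -0.001]
force: [1.1, 0.2, -5.3]
grip_width: 0.71
grip_force: 89.3
time_s: 38.6
eef_pos: [551.4, 22.7, 38.4]
ee_rot: [0.0, 1.0, 0.0, 0.0]
force: [0.0, -0.3, -5.3]
grip_width: 0.71
grip_force: 89.4
[551.40111111  22.69936199  38.40860402] 38.6
part off [0.8 0.5] -95.4
pocket [554.2  42.5] -107.2 tcp [551.4  22.7  38.4]
```

View pics/o16.png

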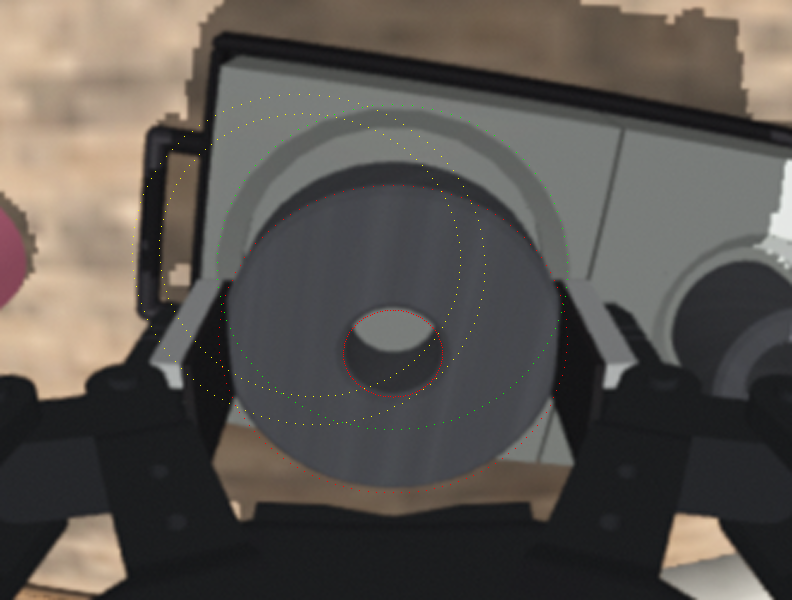

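The disc rim and bore fit the red overlay, and the tray-model circle (green) fits the pocket rim. It is centred within 1 mm, so I'll lower and release.

```bash
python3 -m crank '[[[0,0,0.2,0,0,0,55],[0,0,0.2,0,0,0,55],[0,0,0.2,0,0,0,55],[0,0,0.12,0,0,0,55],[0,0,0.06,0,0,0,55],[0,0,0,0,0,0,55],[0,0,0,0,0,0,55],[0,0,0,0,0,0,55]]]'
python3 -m crank '[[[0,0,0,0,0,0,80],[0,0,0,0,0,0,80],[0,0,0,0,0,0,80],[0,0,0,0,0,0,85],[0,0,0,0,0,0,85],[0,0,-0.3,0,0,0,85],[0,0,-1,0,0,0,85],[0,0,-1,0,0,0,85]]]'
python3 -m crank '[[[0,1,-1,0,0,0,85],[0,1,-1,0,0,0,85],[0,1,-1,0,0,0,85],[0,1,-1,0,0,0,85],[0,0.5,-1,0,0,0,85],[0,0,0,0,0,0,85],[0,0,0,0,0,0,85],[0,0,0,0,0,0,85]]]'
python3 -m crank '[[[0,0,0,0,0,0,85],[0,0,0,0,0,0,85],[0,0,0,0,0,0,85],[0,0,0,0,0,0,85],[0,0,0,0,0,0,85],[0,0,0,0,0,0,85],[0,0,0,0,0,0,85],[0,0,0,0,0,0,85]]]'
python3 sn.py w17
cat > f8.py <<'E'
from fit import *
v=load('w17',1.);im=cv2.imread('pics/w17.png');a=(120,90);K=2.2
im=cv2.resize(im[90:340,100:460],None,fx=K,fy=K,interpolation=cv2.INTER_CUBIC)
for nm,r,x,y,z,R in(('large',32,551.6,23.3,34.5,39.5),('small',27,511.8,-231.6,34.5,34.5),('bearing',22,525.1,-146.7,32.5,29.5),('sleeve',17,538.3,-61.7,46.5,24.5)):
    b=best(lambda p:-score(v,circ(p[0],p[1],z,r))-score(v,circ(p[0],p[1],z,9)),[x,y],[3,3]);print(nm,(b.x-[x,y]).round(1),round(b.fun,1))
    for c,P in(((0,0,255),circ(*b.x,z,r)),((0,255,0),circ(x,y,22,R))):
        for q in (wproj(v[0],P)-[100,90])*K+1: cv2.circle(im,tuple(int(t) for t in q),0,c,-1)
cv2.imwrite('pics/o17.png',im)
E
python3 f8.py
python3 - <<'E'
from h import *
snap('scene','s17.png')
E
```

```text
time_s: 39.45
eef_pos: [551.0, 22.7, 18.9]
ee_rot: [-0.0, 1.0, 0.0, -0.0]
force: [-4.8, 0.1, 4.5]
grip_width: 0.708
grip_force: 90.4
time_s: 40.25
eef_pos: [551.1, 22.7, 77.0]
ee_rot: [-0.0, 1.0, 0.0, -0.0]
force: [-0.0, -0.2, -1.0]
grip_width: 0.997
grip_force: 0.0
time_s: 41.05
eef_pos: [550.8, -89.1, 200.2]
ee_rot: [-0.0, 1.0, 0.0, -0.001]
force: [-0.5, 0.2, -0.6]
grip_width: 0.997
grip_force: 0.0
time_s: 41.85
eef_pos: [551.3, -89.9, 201.1]
ee_rot: [0.0, 1.0, 0.0, 0.0]
force: [0.2, 0.3, 0.9]
grip_width: 0.995
grip_force: 0.0
[551.2871802  -89.85704283 201.08288375] 41.85
large [-1.2  0.3] -156.6
small [-0.4  1.1] -160.0
bearing [-1.  -0.3] -154.5
sleeve [ 5.7 -4.3] -128.8
```

View pics/o17.png

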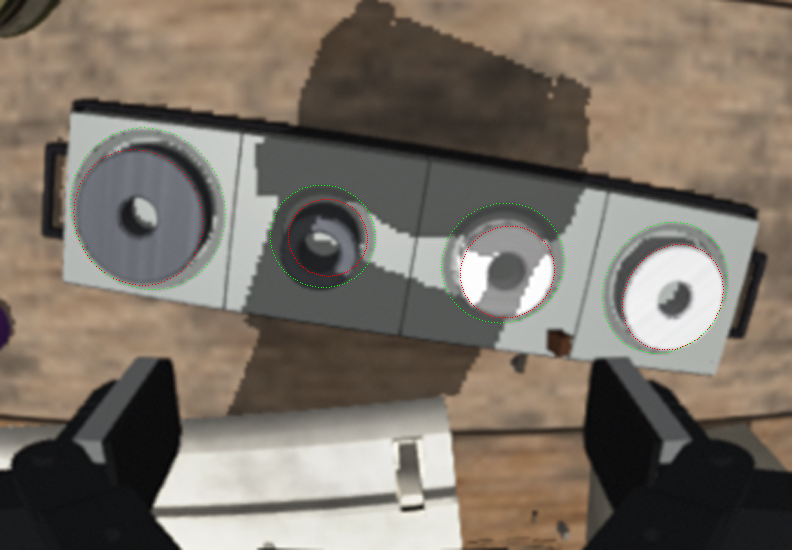

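The large disc, bearing and small disc sit centred in their pockets. The sleeve's fit jumped to its inner shadow edge at (328,238), so I'll check the sleeve again with a tighter fit and a scene crop.

```bash
cat > f9.py <<'E'
from fit import *
for n in('w7','w10','w14','w17'):
    v=load(n,1.)
    o=[]
    for z in(44,46,48):
        g=max((score(v,circ(538.3+dx,-61.7+dy,z,17))+score(v,circ(538.3+dx,-61.7+dy,z,9)),dx,dy) for dx in np.arange(-5,5.1,.5) for dy in np.arange(-4,4.1,.5));o.append((z,*np.round(g,1)))
    print(n,o)
s=cv2.imread('pics/s17.png')
for nm,x,y in(('sleeve',538,-62),):print(proj('scene',[x,y,46.5]),proj('scene',[x,y,22]))
w=cv2.imread('pics/w17.png')[150:240,190:300]
cv2.imwrite('pics/c17.png',np.hstack([cv2.resize(w,(440,360),interpolation=cv2.INTER_CUBIC),cv2.resize(s[175:240,255:320],(360,360),interpolation=cv2.INTER_CUBIC)]))
E
python3 f9.py
```

```text
w7 [(44, np.float64(108.2), np.float64(-1.5), np.float64(0.0)), (46, np.float64(107.9), np.float64(-1.0), np.float64(0.0)), (48, np.float64(106.9), np.float64(-0.5), np.float64(0.0))]
w10 [(44, np.float64(158.8), np.float64(-1.5), np.float64(0.5)), (46, np.float64(159.0), np.float64(-1.0), np.float64(-0.5)), (48, np.float64(159.0), np.float64(-0.5), np.float64(-1.0))]
w14 [(44, np.float64(159.2), np.float64(-1.5), np.float64(0.0)), (46, np.float64(159.4), np.float64(-1.0), np.float64(-1.5)), (48, np.float64(159.4), np.float64(-0.5), np.float64(-2.5))]
w17 [(44, np.float64(130.4), np.float64(5.0), np.float64(-4.0)), (46, np.float64(127.4), np.float64(5.0), np.float64(-4.0)), (48, np.float64(127.2), np.float64(-0.5), np.float64(-0.5))]
(np.float64(301.91344062436366), np.float64(200.8021880498844)) (np.float64(301.53682882712167), np.float64(208.62617375578895))
```

View pics/c17.png

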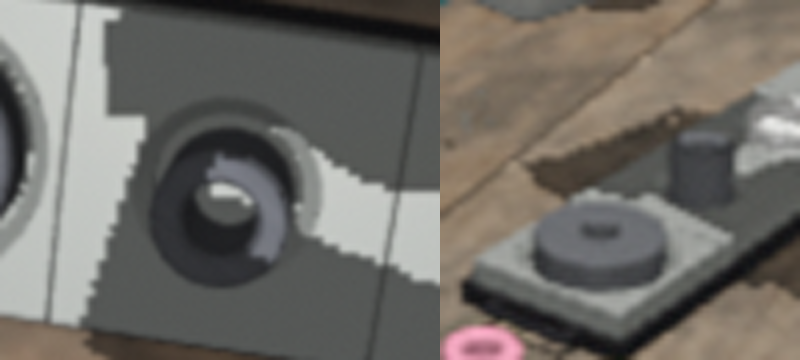

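The sleeve stands upright in its pocket in both views. Parallax puts its top at about 45 mm and its axis within 1.5 mm, so it is home. The arm is clear, so I'm handing in the job.

```bash
python3 -c "
from rig import *
print(finish_job())"
```

```text
the job is handed in; nothing more can be done
None
```

I put the sleeve, bearing, small disc and large disc each in its own pocket, upright and, by the camera measurements, home and centred within about 1.5 mm. The paste tin was not touched. I handed the job in at about 42 s; the hand-in returned no verdict.

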